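# Clear and touch-open the seed cupboard

## Task

The rectangular metal tin stands in front of one of the two handleless doors of the low seed cupboard. With the fingertips, slide the tin along the bench, without lifting or tipping it, straight out past the nearer end of the cupboard until it is wholly beyond that end; then press that same door (the one the tin stood before) in near its free edge and let go, so that its push-to-open catch springs it ajar. Leave it ajar and the other door shut, and leave the jar and everything else where they stand.

Things in the scene. Friction and masses are not known exactly. Their poses are not given: they have to be found in the camera images.
- cupboard: low grey laminate cupboard, fixed, 360 mm wide (own y), 220 mm deep, 130 mm high. Origin under the carcass at bench height, z up; own -x points out of the doors, towards the robot. The outer face of the shut doors is the plane x = -0.120 m, the ends y = +-0.180, the back x = +0.100. Two plain doors fill the whole front: left y > 0, right y < 0
- front_mid (a point): point of the cupboard at bench level, midway along the front, on the plane of the outer face of the shut doors; its axes are the cupboard's. The doors' free edges meet here (4 mm gap); each door is 14 mm thick and hinged on an upright axis at its outer end, 14 mm behind the face and 178 mm to the side of this point
- door_left (a joint): angle of the left door (+y half), rad: 0 shut, -0.036 pressed in to the stop, 0.42 sprung ajar. Its catch lets go when the door is pressed in about 3 mm near the free edge (some 3 N; firm stop at about 5 mm). When the fingers leave, a weak spring (under 2 N at the fingers) swings it ajar in 1 to 2 s, free edge then about 70 mm out. The catch then does not hold again
- door_right (a joint): angle of the right door (-y half), rad: same values, catch and spring as the left
- door_left_press (a point): good point to press on the outer face of the left door: 100 mm above the bench, 30 mm under its top edge, 41 mm from its free edge, 135 mm from its hinge; moves with the door. Axes as the cupboard's when shut
- door_right_press (a point): the same point on the right door
- tin: closed rectangular tin of bare metal, 62 mm (own x) by 82 mm (own y) by 65 mm high, about 0.25 kg, loose. Origin at the centre of its underside, z up. It starts 75 to 90 mm (to its centre) before the shut front, about mid-door of one door, long side roughly along the front. Slid wholly past the end of the cupboard its centre is more than 220 mm from the cupboard's middle along the cupboard's y
- jar: closed round seed jar with a metal cap, 60 mm across, 85 mm high, loose, standing before the other door as the tin does before its own; origin at the centre of its underside. To be left alone
- sieve: round dark steel sieve pan, 110 mm across, 35 mm high, standing on top of the cupboard towards the back; origin at the centre of its underside. To be left alone
- brush: bench brush lying at the left of the bench; origin under its middle. To be left alone
- dish: white bowl, 90 mm across, 30 mm high, at the right of the bench; origin at the centre of its underside. To be left alone
Things that resemble listed ones, but are neither listed nor needed, are in the scene too. What is shaped like the tin but green or purple is not meant.

How it is judged:
On the way, in this order (a step that is already met when the one before it is completed fails the run):
1. the tin has been slid past one end of the cupboard while both doors are still shut ((y of tin in the frame of cupboard above 0.22 m or y of tin in the frame of cupboard below -0.22 m) and value of joint each of door_left, door_right below 0.03 rad), for 0.1 s.
2. the door on the tin's side is pressed in by the fingers until its catch lets go (((y of tin in the frame of cupboard above 0.22 m and value of joint door_left below -0.012 rad and contact force between the fingers and door_left above 0.3 N) or (y of tin in the frame of cupboard below -0.22 m and value of joint door_right below -0.012 rad and contact force between the fingers and door_right above 0.3 N))).
At the end, for the whole second after the job is handed in: The tin stands upright on the bench with its centre more than 220 mm from the cupboard's middle along its front, on the side where it started; the door on that side is ajar by more than 0.3 rad, the other is shut (under 0.03 rad) (((y of tin in the frame of cupboard above 0.22 m and value of joint door_left above 0.3 rad and value of joint door_right below 0.03 rad) or (y of tin in the frame of cupboard below -0.22 m and value of joint door_right above 0.3 rad and value of joint door_left below 0.03 rad)) and height (world z) of tin below 0.008 m and angle between tin's own z axis and vertical below 0.1 rad and linear speed of tin below 0.02 m/s); the robot touches nothing.
It fails at once if the tin is lifted off the bench (15 mm) or tipped (height (world z) of tin above 0.015 m or angle between tin's own z axis and vertical above 0.3 rad).
It fails at once if the door on the other side from the tin is opened ((y of tin in the frame of cupboard above 0.22 m and value of joint door_right above 0.06 rad) or (y of tin in the frame of cupboard below -0.22 m and value of joint door_left above 0.06 rad)).
It fails at once if the jar, sieve, brush or dish is shifted by more than 20 mm or tipped (distance of any of jar, sieve, brush, dish from where it was at the start of the episode above 0.02 m).
It also fails if it takes over 51 s, if anything falls off the work surface, if the arm or the gripper's body presses on something with over 40 N, if the wrist force passes 120 N, or if a joint passes its speed limit or range.

## Robot

A 7-joint arm with a two-finger parallel gripper is mounted at the origin on the work surface. World frame = base frame: x ahead of the robot, y to its left, z up, the work surface at z = 0. Lengths are in m, angles in rad, forces in N, time in s.
With the tool pointing down it reaches from about 0.425 to 0.875 m from the base axis. Payload 4.7 kg.
Tool frame: the origin (TCP) lies at the very end of the fingers, on their centre line; the grasp point (between the pads) lies 19 mm behind it; z points along the fingers, y is the line along which they close (so a half turn about z gives the same grasp; the last joint's range is limited). The gripper opens to 87 mm and grips with 3 to 60 N. Pads are 19 mm wide; open, the fingers measure 117 mm over their backs; the gripper's body (75 mm by 190 mm) begins 51 mm behind the grasp point.
Start: joints at [-1.161, 0.321, -0.07, 1.45, 0.023, 1.371, -0.057], TCP at [0.251, 0.6, 0.223] pointing down, gripper open.
Joint ranges: [-2.86, 2.86], [-0.3, 2.09], [-1.38, 1.24], [0.06, 2.45], [-1.56, 4.7], [0.09, 2.05], [-2.69, 2.69]. Speed limits (rad/s): [2.57, 2.57, 3.14, 3.14, 3.14, 3.14, 3.14].

## Interface

Orientations are given as a rotation vector (axis times angle).
In Python, from bench import ctrl, get_image, job gives the robot as it stands.
- The arm moves only by the shell command python3 -m crank 'ROWS' [FORCE]. ROWS is JSON, a list that holds one entry, the list of rows, each a list of 5 numbers: the shift along the tool's x, y, z in mm, then the turn about the tool's z in rad, then the closure, from -1 (fully open) to 1 (shut), so that 0 is half open. A call has 1 to 10 rows; each row shifts and turns the commanded pose from where the row before left it, along the tool's axes as they then stand; what a row does not reach is not made up. A row lasts 1/12 s, in which the tool goes at most 41.7 mm and 7.16 degrees, less where a joint would pass 70% of its speed; a pose out of reach is approached as far as the arm can. A call with a gripper value outside its range is refused whole. The fingers move at their own pace and stop on an object; FORCE is the grip in N (left out, the last holds). Time passes only in rows, so rows that do not move let the fingers close. It gives the time, the measured TCP pose, the force, the opening and the grip force at its end, in the units of the state.
- ctrl.get_state(): the state, without advancing time (a new reading comes with each control period).
- get_image(name): name is "scene" or "side" or "wrist"; returns a dict with "pixels" (480x640x3 uint8, red, green, blue), "fx", "fy", "cx", "cy" (pixels), "T" (4x4, takes a point from camera to world coordinates); the wrist camera has in their place "T_tool_cam" (4x4, takes a point from camera to tool coordinates, whose origin is the TCP and whose axes are the flange's). Camera axes: x right, y down, z forward; pixel columns grow to the right and rows downward; lengths in m; the calibration is good to about 2 mm. A picture is of the moment at which its call begins: read the wrist's pose just before it. There is no depth.
- job.close_job(): hands the job in; it is judged then, once.
The state is a dict: "time": time; "joint_positions": joint angles; "qd": joint speeds; "joint_torque": joint torques, N m; "position": TCP position; "tool_rot": TCP orientation; "ft_force": force on the tool from outside, world axes, zero at the start; "torque": the same for the moment, N m; "grip_width": opening from 0.0 (shut) to 1.0 (fully open); "grip_force": force on a finger pad.
Only numpy, scipy, OpenCV 4.12 (cv2) and the standard library are available. Lean on these libraries where they do the work, as an engineer would, in place of code of your own. Each camera call takes 0.05 s, during which the arm holds its last target. There are 200 camera calls.

## Working session

There is one attempt and no reset: what is moved stays moved. The work goes in short steps, Python scripts to look and compute and a shell command to move; the robot and the scene stay as the last step left them, time stands still between calls to the robot, and variables do not carry over. Pictures are saved under pics/ and viewed, at most 10 in all, crops included, and the job is handed in when it is done.

```bash
mkdir -p pics
cat > h.py <<'E'
import numpy as np, cv2
from bench import ctrl,get_image,job
from scipy.spatial.transform import Rotation as R
def save(n,f):
    im=get_image(n); cv2.imwrite('pics/'+f,im['pixels'][:,:,::-1]); return im
def ray(im,u,v,z,T=None):
    T=np.array(im['T']) if T is None else T
    d=T[:3,:3]@np.array([(u-im['cx'])/im['fx'],(v-im['cy'])/im['fy'],1]);o=T[:3,3]
    return o+d*(z-o[2])/d[2]
E
python3 - <<'E'
from h import *
import pickle
s=ctrl.get_state();print(s['time'],s['position'],s['tool_rot'],s['grip_width'])
print(R.from_rotvec(s['tool_rot']).as_matrix().round(3))
ims={n:save(n,n+'1.png') for n in('scene','side')}
for n in ims: ims[n]={k:v for k,v in ims[n].items() if k!='pixels'};print(np.array(ims[n]['T']).round(2).tolist())
pickle.dump(ims,open('ims.pkl','wb'))
E
```

```text
0.0 [0.25041452 0.59920342 0.2214321 ] [-6.17469284e-01 -3.08004687e+00  3.05035566e-03] 1.0029065553742063
[[-0.923  0.385 -0.001]
 [ 0.385  0.923 -0.002]
 [-0.    -0.002 -1.   ]]
[[0.89, 0.31, -0.33, 0.94], [0.45, -0.6, 0.66, -0.77], [0.01, -0.74, -0.67, 0.9], [0.0, 0.0, 0.0, 1.0]]
[[-0.96, -0.21, 0.18, 0.26], [-0.27, 0.74, -0.62, 1.03], [-0.0, -0.64, -0.76, 1.4], [0.0, 0.0, 0.0, 1.0]]
```

View pics/scene1.png

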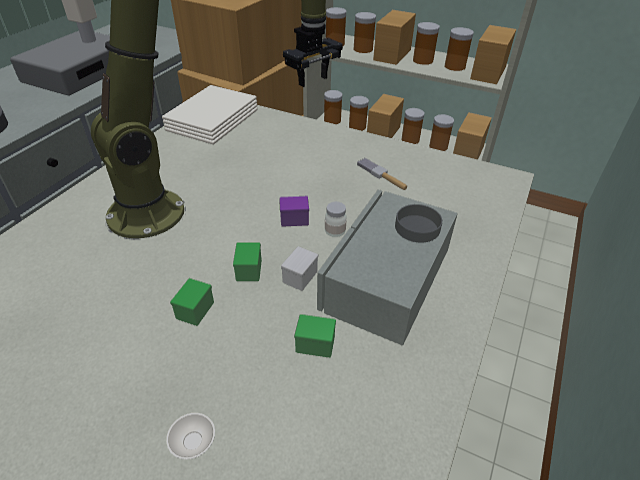

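View pics/side1.png

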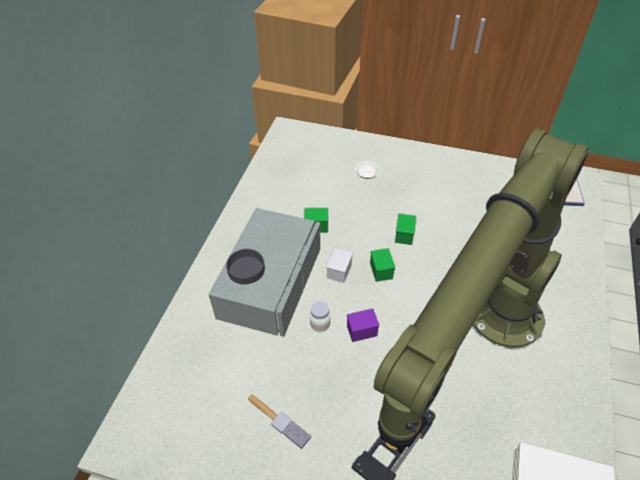

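The scene shows the white-grey tin at (300,268) before the right door (near end), the jar at (336,219) before the left door, and a green block at (315,335) near the right end. I'll enlarge both pictures for corner picking.

Run:
```python
import cv2
a=cv2.imread('pics/scene1.png')[180:360,220:460];cv2.imwrite('pics/c1.png',cv2.resize(a,(800,600),interpolation=cv2.INTER_CUBIC))
a=cv2.imread('pics/side1.png')[195:345,205:405];cv2.imwrite('pics/c2.png',cv2.resize(a,(800,600),interpolation=cv2.INTER_CUBIC))
```

```text
(no output)
```

View pics/c1.png

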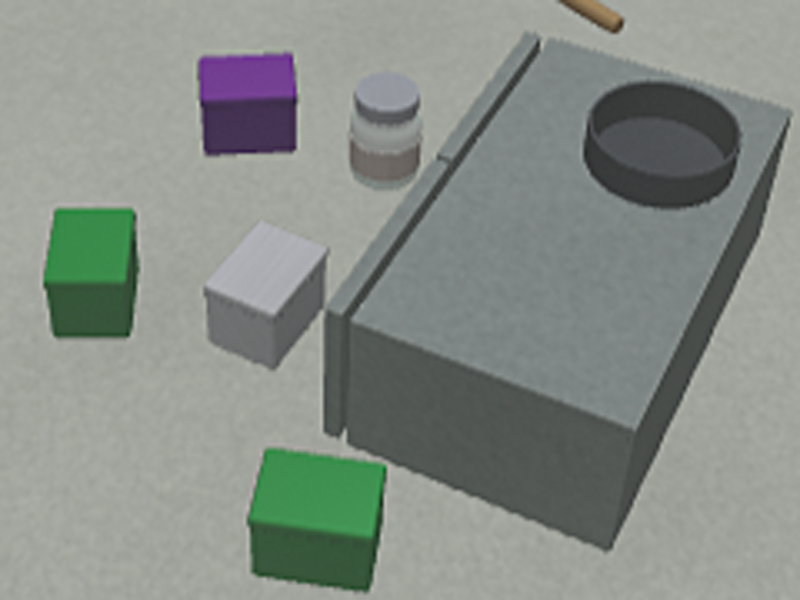

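View pics/c2.png

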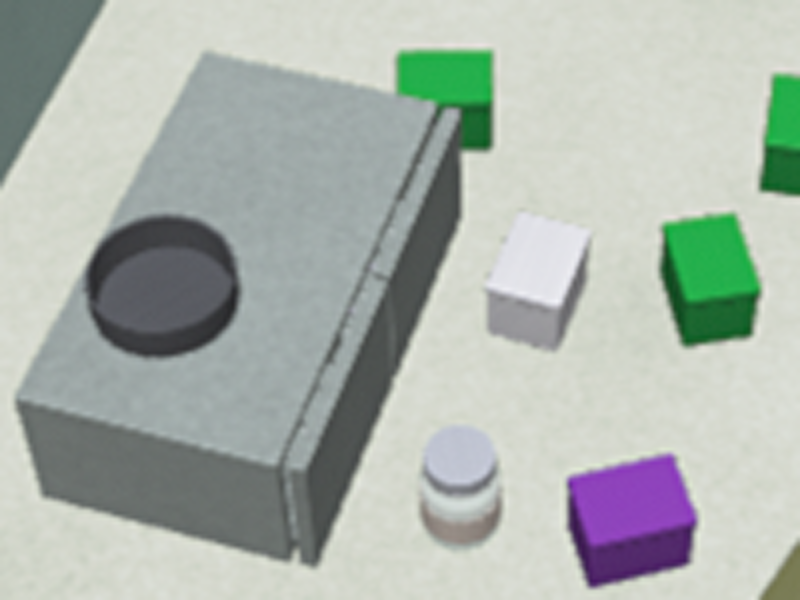

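```bash
cat > m.py <<'E'
from h import *
import pickle
I=pickle.load(open('ims.pkl','rb'))
S=lambda u,v,z:ray(I['scene'],220+u/3.3333-.5+.15,180+v/3.3333-.35,z)
D=lambda u,v,z:ray(I['side'],205+u/4-.4,195+v/4-.4,z)
fr,fl,br,bl=S(328,310,.13),S(528,34,.13),S(635,430,.13),S(790,112,.13)
fr2,fl2=D(458,110,.13),D(308,470,.13)
br2,bl2=D(207,52,.13),D(18,400,.13)
for p in(fr,fr2,fl,fl2,br,br2,bl,bl2):print(p.round(4))
F=[(fr+fr2)/2,(fl+fl2)/2,(br+br2)/2,(bl+bl2)/2]
own=np.array([[-.12,-.18],[-.12,.18],[.1,-.18],[.1,.18]])
P=np.array(F)[:,:2]
c=own-own.mean(0);q=P-P.mean(0)
yaw=np.arctan2((c[:,0]*q[:,1]-c[:,1]*q[:,0]).sum(),(c*q).sum())
M=np.array([[np.cos(yaw),-np.sin(yaw)],[np.sin(yaw),np.cos(yaw)]])
org=P.mean(0)-M@own.mean(0)
loc=lambda p:(M.T@(np.array(p)[:2]-org)).round(4)
wor=lambda x,y:(M@np.array([x,y])+org).round(4)
if __name__=='__main__':
    print('yaw',yaw,'org',org,'res',[(loc(p)-o).round(4) for p,o in zip(P,own)])
    a=[S(*p,.065) for p in((265,222),(328,248),(270,314),(205,288))]
    b=[D(*p,.065) for p in((522,213),(590,234),(555,306),(488,288))]
    print('tinS',[loc(p) for p in a],loc(np.mean(a,0)));print('tinD',[loc(p) for p in b],loc(np.mean(b,0)))
    print('green',[loc(S(*p,.065)) for p in((265,449),(386,465),(374,538),(250,522))])
    print('green2',[loc(S(*p,.065)) for p in((58,209),(135,209),(122,283),(46,283))])
    print('jar',loc(S(388,92,.085)),loc(D(460,455,.085)))
E
python3 m.py
```

```text
[ 0.6172 -0.1026  0.13  ]
[ 0.615  -0.0971  0.13  ]
[0.6235 0.2496 0.13  ]
[0.6183 0.2553 0.13  ]
[ 0.8325 -0.1084  0.13  ]
[ 0.828  -0.1032  0.13  ]
[0.8387 0.2473 0.13  ]
[0.8346 0.2553 0.13  ]
yaw -0.015993070433612953 org [0.73596454 0.07437882] res [array([0.003 , 0.0039]), array([ 0.0021, -0.0037]), array([-0.0029,  0.0014]), array([-0.0022, -0.0015])]
tinS [array([-0.2295, -0.0622]), array([-0.1738, -0.0651]), array([-0.1791, -0.1458]), array([-0.2338, -0.1451])] [-0.204  -0.1045]
tinD [array([-0.1814, -0.1388]), array([-0.2389, -0.1334]), array([-0.232 , -0.0563]), array([-0.1776, -0.0583])] [-0.2075 -0.0967]
green [array([-0.1222, -0.2559]), array([-0.0455, -0.2304]), array([-0.0269, -0.2863]), array([-0.102 , -0.3121])]
green2 [array([-0.3774, -0.1244]), array([-0.3251, -0.0965]), array([-0.2902, -0.1692]), array([-0.3393, -0.1954])]
jar [-0.2059  0.1038] [-0.2074  0.1084]
```

```bash
python3 -m crank '[[[0,0,0,-0.095,1],[0,0,0,-0.095,1],[0,0,0,-0.095,1],[0,0,0,-0.095,1],[0,0,0,0,1],[0,0,0,0,1]]]' 20
cat > st.py <<'E'
from m import *
s=ctrl.get_state();A=R.from_rotvec(s['tool_rot']).as_matrix()
x=A[:2,0];print('t',s['time'],'cup',loc(s['position']),'z',s['position'][2].round(4),'yawerr',(np.arctan2(-x[1],-x[0])-yaw).round(4),'F',np.round(s['ft_force'],1),s['grip_width'].__round__(2),'zaxis',A[:,2].round(3))
E
python3 st.py
```

```text
time: 0.6
position: [0.2506, 0.5995, 0.2221]
tool_rot: [-0.029, -3.141, 0.001]
ft_force: [0.0, -0.3, -1.1]
grip_width: 0.629
grip_force: 0.0
[ 0.6172 -0.1026  0.13  ]
[ 0.615  -0.0971  0.13  ]
[0.6235 0.2496 0.13  ]
[0.6183 0.2553 0.13  ]
[ 0.8325 -0.1084  0.13  ]
[ 0.828  -0.1032  0.13  ]
[0.8387 0.2473 0.13  ]
[0.8346 0.2553 0.13  ]
t 0.6 cup [-0.4937  0.5173] z 0.2221 yawerr -0.0024 F [ 0.  -0.3 -1.1] 0.63 zaxis [-0.    -0.001 -1.   ]
```

```bash
sed -i '/^for p in(fr/d' m.py
python3 -m crank '[[[-16,-30,0,0,1],[-16,-30,0,0,1],[-16,-30,0,0,1],[-16,-30,0,0,1],[-16,-30,0,0,1],[-16,-30,0,0,1],[-16,-30,0,0,1],[-16,-30,0,0,1],[-16,-30,0,0,1]]]' >/dev/null
python3 -m crank '[[[-16,-30,0,0,1],[-16,-30,0,0,1],[-16,-30,0,0,1],[-16,-30,0,0,1],[-16,-30,0,0,1],[-16,-30,0,0,1],[-16,-30,0,0,1],[-16,-30,0,0,1],[-16,-27,0,0,1],[0,0,0,0,1]]]'
python3 - <<'E'
from m import *
s=ctrl.get_state();im=save('wrist','w1.png')
T=np.eye(4);T[:3,:3]=R.from_rotvec(s['tool_rot']).as_matrix();T[:3,3]=s['position'];T=T@np.array(im['T_tool_cam'])
im={k:v for k,v in im.items() if k!='pixels'};im['T']=T;pickle.dump(im,open('w1.pkl','wb'))
E
python3 st.py
```

```text
time: 2.18
position: [0.5324, 0.0504, 0.2228]
tool_rot: [0.044, 3.139, -0.006]
ft_force: [-0.3, -0.4, 0.3]
grip_width: 0.01
grip_force: 0.0
t 2.2333 cup [-0.2044 -0.0236] z 0.2226 yawerr -0.0094 F [-0.4  0.8  0.1] 0.01 zaxis [ 0.001 -0.001 -1.   ]
```

View pics/w1.png

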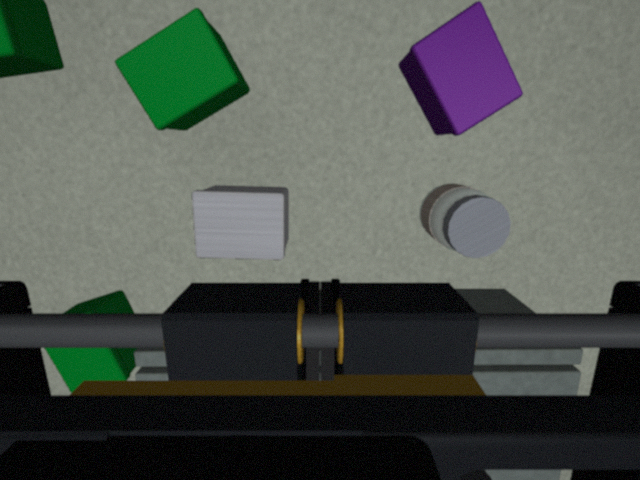

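The wrist view shows the tin's top with corners near (193,190), (286,192), (284,259), (195,257), and the jar cap at (476,226).

Run:
```python
from m import *
w=pickle.load(open('w1.pkl','rb'))
p=[ray(w,*c,.065) for c in((193,190),(286,192),(284,259),(195,257))]
print([loc(a) for a in p],loc(np.mean(p,0)),'jar',loc(ray(w,476,226,.085)))
```

```text
[array([-0.2378, -0.1384]), array([-0.2351, -0.0569]), array([-0.1736, -0.061 ]), array([-0.1764, -0.143 ])] [-0.2057 -0.0998] jar [-0.207   0.1039]
```

```bash
python3 -m crank '[[[1,0,25,0.009,1],[0,0,25,0,1],[0,0,25,0,1],[0,0,25,0,1],[0,0,25,0,1],[0,0,25,0,1],[0,0,25,0,1],[0,0,20,0,1],[0,0,8,0,1],[0,0,0,0,1]]]' | tail -5; python3 st.py
python3 -m crank '[[[0,-5,0,0,1],[0,-5,0,0,1],[0,-5,0,0,1],[0,-5,0,0,1],[0,-5,0,0,1],[0,-5,0,0,1],[0,-5,0,0,1],[0,-5,0,0,1],[0,-5,0,0,1],[0,-5,0,0,1]]]' |grep ft; python3 st.py
python3 -m crank '[[[0,-5,0,0,1],[0,-5,0,0,1],[0,-5,0,0,1],[0,-5,0,0,1],[0,-5,0,0,1],[0,-5,0,0,1],[0,-5,0,0,1],[0,-5,0,0,1],[0,-5,0,0,1],[0,-3,0,0,1]]]' |grep ft; python3 st.py
python3 - <<'E'
from h import *
im=save('scene','s2.png');a=im['pixels'][200:350,200:400,::-1];cv2.imwrite('pics/c3.png',cv2.resize(a,(800,600),interpolation=cv2.INTER_CUBIC))
E
```

```text
position: [0.527, 0.0591, 0.0176]
tool_rot: [-0.039, -3.137, 0.001]
ft_force: [0.2, 0.1, 0.4]
grip_width: 0.0
grip_force: 0.0
t 3.0667 cup [-0.2087 -0.0186] z 0.0176 yawerr -0.0086 F [0.2 0.1 0.4] 0.0 zaxis [-0.004 -0.001 -1.   ]
ft_force: [-0.6, 4.8, 4.4]
t 3.9 cup [-0.2063 -0.0685] z 0.0202 yawerr -0.0078 F [-0.6  4.8  4.4] 0.0 zaxis [ 0.002  0.002 -1.   ]
ft_force: [0.5, 6.0, 5.2]
t 4.7333 cup [-0.2067 -0.117 ] z 0.0202 yawerr -0.0083 F [0.5 6.  5.2] 0.01 zaxis [ 0.002  0.001 -1.   ]
```

View pics/c3.png

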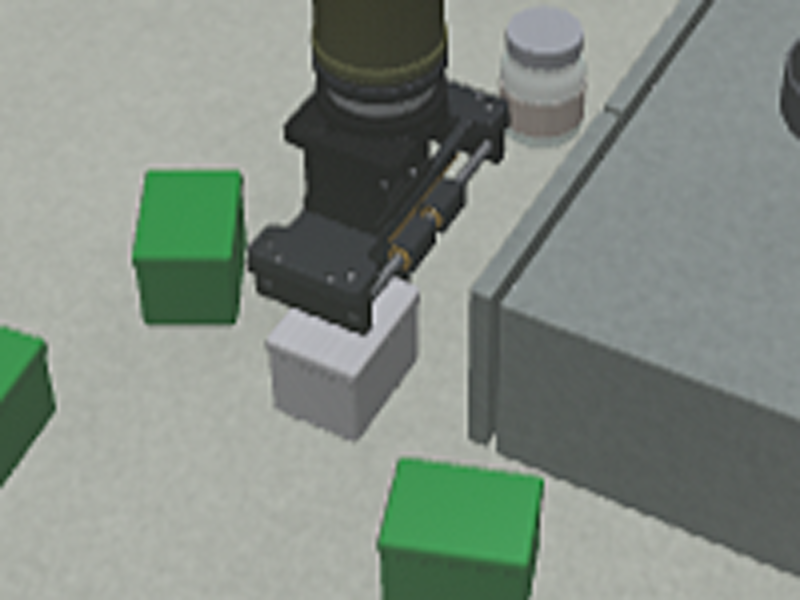

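The tin is moving straight, with its near corner at about (355,440) in the crop and clear of the green block. I'll continue.

```bash
python3 -m crank '[[[0,-5,0,0,1],[0,-5,0,0,1],[0,-5,0,0,1],[0,-5,0,0,1],[0,-5,0,0,1],[0,-5,0,0,1],[0,-5,0,0,1],[0,-5,0,0,1],[0,-5,0,0,1],[0,-5,0,0,1]]]' |grep ft
python3 -m crank '[[[0,-5,0,0,1],[0,-5,0,0,1],[0,-4,0,0,1],[0,-3,0,0,1],[0,-1,0,0,1],[0,0,0,0,1],[0,0,0,0,1],[0,0,0,0,1]]]' |grep ft; python3 st.py
python3 - <<'E'
from h import *
im=save('scene','s3.png');a=im['pixels'][200:350,200:400,::-1];cv2.imwrite('pics/c4.png',cv2.resize(a,(800,600),interpolation=cv2.INTER_CUBIC))
E
```

```text
ft_force: [0.5, 6.8, 6.1]
ft_force: [0.3, 4.9, 5.9]
t 6.2833 cup [-0.2074 -0.1847] z 0.0201 yawerr -0.008 F [0.3 4.9 5.9] 0.01 zaxis [ 0.001  0.001 -1.   ]
```

View pics/c4.png

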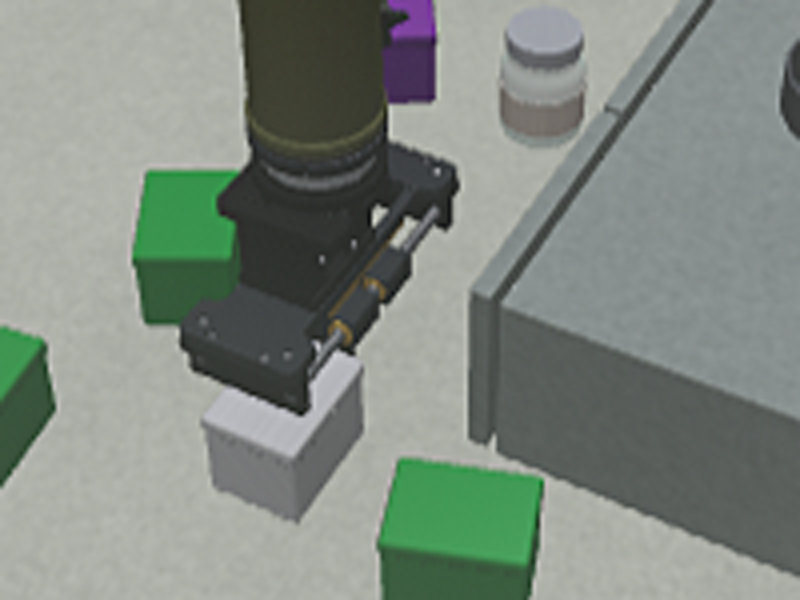

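The tin's top corners are at (205,420), (297,458) and (360,365) in the crop; I'll measure where it stands.

Run:
```python
from m import *
for c in((205,420),(297,458),(360,365)):print(loc(ray(I['scene'],200+c[0]/4-.4,200+c[1]/4-.4,.065)))
for c in((474,290),(705,-8)):print('frontface',loc(ray(I['scene'],200+c[0]/4-.4,200+c[1]/4-.4,.13)))
```

```text
[-0.2317 -0.2823]
[-0.1719 -0.2815]
[-0.1754 -0.2056]
frontface [-0.1166 -0.1773]
frontface [-0.1074  0.1384]
```

```bash
python3 -m crank '[[[0,10,0,0.008,1],[0,20,0,0,1],[0,20,-20,0,1],[0,20,-20,0,1],[-5,20,-20,0,1],[-15,20,-20,0,1],[-15,20,0,0,1],[-10,12,0,0,1],[-6,0,0,0,1],[0,0,0,0,1]]]' |grep ft; python3 st.py
```

```text
ft_force: [0.4, 0.0, 0.1]
t 7.1667 cup [-0.1544 -0.0454] z 0.0988 yawerr -0.0163 F [0.4 0.  0.1] 0.0 zaxis [-0.001 -0.002 -1.   ]
```

```bash
python3 -m crank '[[[-6,0,0,-0.016,1],[-6,0,0,0,1],[-5,0,0,0,1],[-2,0,0,0,1],[0,0,0,0,1]]]' |grep ft; python3 st.py
python3 -m crank '[[[-2,0,0,0,1],[-2,0,0,0,1],[-1,0,0,0,1],[0,0,0,0,1]]]' |grep ft; python3 st.py
python3 -m crank '[[[-1,0,0,0,1],[-1,0,0,0,1],[0,0,0,0,1]]]' |grep ft; python3 st.py
```

```text
ft_force: [-0.5, -0.3, -0.1]
t 7.5833 cup [-0.1353 -0.0452] z 0.0995 yawerr -0.0019 F [-0.5 -0.3 -0.1] 0.01 zaxis [ 0. -0. -1.]
ft_force: [-0.0, 0.1, -0.1]
t 7.9167 cup [-0.1306 -0.0443] z 0.0996 yawerr -0.0007 F [-0.   0.1 -0.1] 0.0 zaxis [ 0.  0. -1.]
ft_force: [-2.2, 1.0, 1.4]
t 8.1667 cup [-0.129  -0.0442] z 0.0996 yawerr -0.0006 F [-2.2  1.   1.4] 0.01 zaxis [-0.001  0.    -1.   ]
```

```bash
python3 -m crank '[[[-1,0,0,0,1],[-1,0,0,0,1],[-1,0,0,0,1],[0,0,0,0,1]]]' |grep ft; python3 st.py
python3 -m crank '[[[-1,0,0,0,1],[0,0,0,0,1]]]' |grep ft; python3 st.py
```

```text
ft_force: [-3.6, 1.4, 2.5]
t 8.5 cup [-0.1258 -0.0439] z 0.0995 yawerr -0.0004 F [-3.6  1.4  2.5] 0.01 zaxis [-0.  0. -1.]
ft_force: [-5.7, 1.0, 2.7]
t 8.6667 cup [-0.1255 -0.0439] z 0.0995 yawerr -0.0005 F [-5.7  1.   2.7] 0.01 zaxis [-0.002  0.001 -1.   ]
```

```bash
python3 -m crank '[[[-1,0,0,0,1],[-1,0,0,0,1],[0,0,0,0,1]]]' |grep ft; python3 st.py
```

```text
ft_force: [-11.5, 2.4, 8.6]
t 8.9167 cup [-0.1255 -0.0439] z 0.0995 yawerr -0.0006 F [-11.5   2.4   8.6] 0.01 zaxis [-0.006  0.001 -1.   ]
```

It is firmly at the stop, so I'll withdraw and let the door swing.

```bash
python3 -m crank '[[[10,0,0,0,1],[25,0,0,0,1],[30,0,0,0,1],[30,0,0,0,1],[30,0,0,0,1],[15,0,-15,0,1],[0,0,-30,0,1],[0,0,-30,0,1],[0,0,-30,0,1],[0,0,0,0,1]]]' |grep ft
python3 -m crank '[[[0,0,0,0,1],[0,0,0,0,1],[0,0,0,0,1],[0,0,0,0,1],[0,0,0,0,1],[0,0,0,0,1],[0,0,0,0,1],[0,0,0,0,1],[0,0,0,0,1],[0,0,0,0,1]]]' |grep ft
python3 -m crank '[[[0,0,0,0,1],[0,0,0,0,1],[0,0,0,0,1],[0,0,0,0,1],[0,0,0,0,1],[0,0,0,0,1],[0,0,0,0,1],[0,0,0,0,1],[0,0,0,0,1],[0,0,0,0,1]]]' |grep ft
python3 st.py; python3 -c "from h import *;save('scene','s4.png')"
```

```text
ft_force: [1.0, -0.4, -0.1]
ft_force: [1.4, -0.7, 0.7]
ft_force: [0.1, -1.2, 0.5]
t 11.4167 cup [-0.2627 -0.0443] z 0.2046 yawerr -0.0008 F [ 0.1 -1.2  0.5] 0.01 zaxis [ 0.  0. -1.]
```

View pics/s4.png

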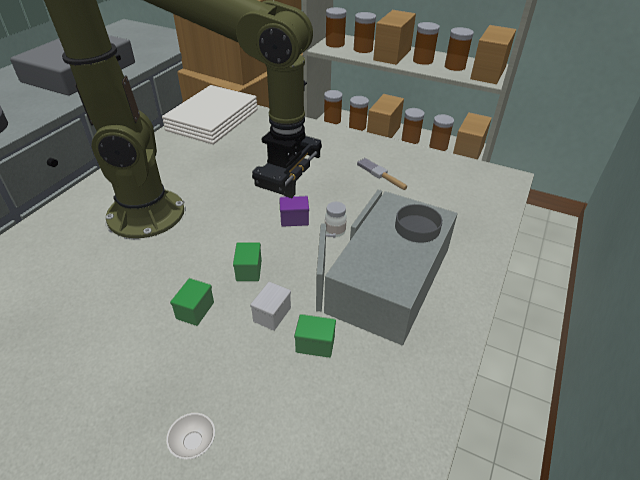

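The right door is ajar, with its free edge at (323,226). The left door is shut, the jar is unmoved at (336,219), and the tin is past the end at (271,305). The robot is clear.

```bash
python3 -c "
from bench import job
print(job.close_job())"
```

```text
the job is handed in; nothing more can be done
None
```

The tin now stands wholly past the right end of the cupboard, the right door is sprung ajar with the left one shut, nothing else appears moved, and the job is handed in (no verdict was returned).

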